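Bring the trolley wheel's valve to the top

ROBOT

A 6-joint arm with a two-finger parallel gripper is mounted at the origin on the work surface. World frame = base frame: x ahead of the robot, y to its left, z up, the work surface at z = 0. Lengths are in m, angles in rad, forces in N, time in s.
With the tool pointing down it reaches from about 0.275 to 0.775 m from the base axis. Payload 14.6 kg.
Tool frame: the origin (TCP) lies at the centre of the arm's flange, where the gripper is bolted on; the fingertips stand 173 mm ahead of it and the grasp point (between the pads) lies 155 mm ahead of it (bot.tcp_to_grasp is the z of the grasp point in the tool frame, in m); z points along the fingers, y is the line along which they close (so a half turn about z gives the same grasp; the last joint's range is limited). The gripper opens to 85 mm and grips with 20 to 120 N. Pads are 22 mm wide; open, the fingers measure 114 mm over their backs; the gripper's body (76 mm by 85 mm) begins 54 mm behind the grasp point. The pads swing forward as they close: fully open they stand 13 mm farther back than shut.
Start: joints at [-1.478, 0.263, -0.048, 1.259, 0, 1.415], TCP at [0.129, -0.509, 0.405] pointing down, gripper open.
Joint ranges: [-2.65, 2.65], [-0.89, 1.7], [-1.18, 1.37], [-2.13, 2.11], [-1.35, 1.29], [-3.14, 3.14]. Speed limits (rad/s): [1.89, 1.89, 2.57, 2.79, 3.14, 3.14].

INTERFACE

Orientations are given as a rotation vector (axis times angle).
In Python, from plant import sensors, vision, order, bot gives the robot as it stands.
- The arm moves only by the tool play_rows, never from a script. Its argument "increments" is a list of rows, each an object of numbers: "wx", "wy", "wz": the turn, a rotation vector about the tool's x, y, z in degrees; "x", "y", "z": the shift along the tool's x, y, z in mm; "grip": the opening, from 0 (shut) to 1 (fully open). A call has 1 to 8 rows; each row shifts and turns the commanded pose from where the row before left it, along the tool's axes as they then stand; what a row does not reach is not made up. A row lasts 1/8 s, in which the tool goes at most 62.5 mm and 10.7 degrees, less where a joint would pass 70% of its speed; a pose out of reach is approached as far as the arm can. A call with a gripper value outside its range is refused whole. The fingers move at their own pace and stop on an object; the grip force is fixed at half the most. Time passes only in rows, so rows that do not move let the fingers close. It gives the time, the measured TCP pose, the force, the opening and the grip force at its end, in the units of the state.
- sensors.read_state(): the state, without advancing time (a new reading comes with each control period).
- vision.camera(name): name is "side" or "top" or "wrist"; returns a dict with "pixels" (400x640x3 uint8, red, green, blue), "fx", "fy", "cx", "cy" (pixels), "R" (3x3) and "t" (3): a world point X has camera coordinates R X + t. Camera axes: x right, y down, z forward; pixel columns grow to the right and rows downward; lengths in m; the calibration is good to about 2 mm. A picture is of the moment at which its call begins. There is no depth.
- order.close_job(): hands the job in; it is judged then, once.
The state is a dict: "time": time; "joints": joint angles; "joint_vel": joint speeds; "tau": joint torques, N m; "ee_pos": TCP position; "tcp_rot": TCP orientation; "wrist_force": force on the tool from outside, world axes, zero at the start; "torque": the same for the moment, N m; "width": finger opening in m; "grip_force": force on a finger pad.
Only numpy, scipy, OpenCV 4.12 (cv2) and the standard library are available. Lean on these libraries where they do the work, as an engineer would, in place of code of your own. Each camera call takes 0.05 s, during which the arm holds its last target. There are 200 camera calls.

TASK

Two wheels of the clay trolley are held in bench stands, waiting for air. Turn the wheel with the blue rim on its axle until its yellow-capped valve is straight up at the top, above the axle, then let go so that it stays there. Leave the red-rimmed wheel unturned.

Things in the scene. Friction and masses are not known exactly. Their poses are not given: they have to be found in the camera images.
- blue_hub (a point): Centre of the blue-rimmed wheel: on its level axle, mid-width, 135 mm above the table, fixed. x: along the axle to the valve side, away from the robot; y: level, in the wheel's plane, to the robot's left; z up. Upright rubber tyre, 200 mm diameter, 40 mm wide, flat sides (rubber beyond radius 64 mm): can be pinched across its width from above. Turns both ways with 3 N at the tread, stays put.
- blue_valve (a point): Centre of that wheel's valve, a 16 mm yellow cap on a brass stem, standing out parallel to the axle on the wheel's far face; turns with the wheel, 50 mm from the axle line and 41 mm from the wheel's mid-plane (cap's end 50 mm). Its z axis points from the axle line out through the valve: vertical when the valve is at the top. It starts 0.7 to 1.4 rad from the top, on the -y side of blue_hub.
- red_hub (a point): Centre of the other wheel, with a red rim; sizes and axes as for blue_hub. Either wheel may be on the left. Each wheel is held from the robot side only, by a fixed stand turned up to 0.35 rad about the vertical: its grey upright, 50 mm wide, 46 to 58 mm from the wheel's mid-plane, ends 27 mm above the axle. Pots and tools lying about the wheels are lower than 120 mm.
- red_valve (a point): Centre of the yellow-capped valve of the red-rimmed wheel; same geometry as blue_valve, at any angle within 2.5 rad of the top. It must stay where it is.

How it is judged:
By the outcome, as a careful person would: the job done as asked, in the order asked, and still so for the second after the job is handed in, with the robot touching nothing.
It also fails if it takes over 32 s, if anything falls off the work surface, if the arm or the gripper's body presses on something with over 40 N, if the wrist force passes 120 N, or if a joint passes its speed limit or range.

## Working session

There is one attempt and no reset: what is moved stays moved. The work goes in short steps, Python scripts to look and compute and a tool call to move; the robot and the scene stay as the last step left them, time stands still between calls to the robot, and variables do not carry over. Pictures are saved under pics/ and viewed, at most 10 in all, crops included, and the job is handed in when it is done.

Besides the shell and the picture viewer there is one more tool, called by a JSON object that holds its "api" and its "payload". play_rows: Moves the arm, as the interface text tells. Its arguments: {"type":"object","properties":{"increments":{"type":"array","items":{"type":"object","properties":{"wx":{"type":"number"},"wy":{"type":"number"},"wz":{"type":"number"},"x":{"type":"number"},"y":{"type":"number"},"z":{"type":"number"},"grip":{"type":"number"}}}}},"required":["increments"]}

```bash
mkdir -p pics; ls
python3 - <<'E'
from plant import sensors,vision,order,bot
import cv2,pickle
s=sensors.read_state();print(s)
d={}
for n in("side","top","wrist"):
    c=vision.camera(n);d[n]=c
    print(n,c["fx"],c["cx"],c["cy"],c["R"],c["t"])
pickle.dump(d,open("d0.pkl","wb"))
for n in ("side","top"):
    cv2.imwrite(f"pics/{n}0.png",d[n]["pixels"][:,:,::-1])
E
```

```text
pics
{'time': 0.0, 'joints': array([-1.47827666e+00,  2.63527605e-01, -4.89160042e-02,  1.25941870e+00,
        1.27164528e-05,  1.41552145e+00]), 'joint_vel': array([ 5.43992653e-04,  2.41744762e-04,  7.85225019e-04, -1.49612085e-05,
        8.81437711e-04, -9.36672284e-04]), 'tau': array([-2.73335118e-04, -6.37625813e+01,  3.84561646e+01,  1.39842712e-02,
       -4.47156356e-05,  4.11611268e-06]), 'ee_pos': array([ 0.12876563, -0.50887161,  0.40423026]), 'tcp_rot': array([-3.11645402e+00, -3.88108063e-01, -7.24720742e-05]), 'wrist_force': array([-0.48242091,  0.03195171, -0.4020296 ]), 'torque': array([ 0.05115492, -0.02132491,  0.04946311]), 'grip_force': 0.0, 'width': 0.08542674651617065}
side 465.7558280502075 316.0097345865732 192.44835314725165 [[-0.85786521 -0.51382662 -0.00703461]
 [-0.32115442  0.54677325 -0.7732392 ]
 [ 0.40115722 -0.66107581 -0.63407544]] [0.48574114 0.35158497 0.6924742 ]
top 440.93187967699157 330.52479011961503 197.49468039491853 [[-0.00337696 -0.99930889 -0.03701813]
 [-0.99321531  0.00765484 -0.11603772]
 [ 0.11624089  0.03637512 -0.99255474]] [0.02857863 0.58651528 0.81414336]
wrist 305.16348910005 318.29916354292766 202.33055020318164 [[ 0.24504533 -0.96950941 -0.00207102]
 [-0.92771063 -0.23510003  0.28996718]
 [-0.2816128  -0.0691338  -0.95703435]] [-0.52448974 -0.03915511  0.38042817]
```

View pics/side0.png

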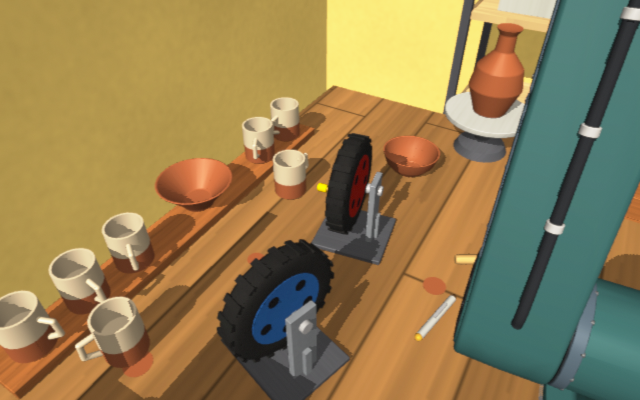

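View pics/top0.png

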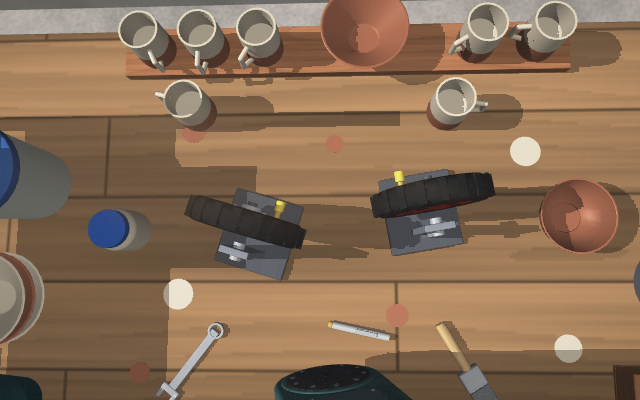

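Blue-rimmed wheel is the left one: side (275,300), top tyre from (186,208) to (305,235), its yellow valve at top (280,207). The red wheel is at top (432,194), valve (399,177).

```bash
cat > h.py <<'E'
import numpy as np,cv2
def ray(c,u,v):
    C=-c["R"].T@c["t"]; d=c["R"].T@np.array([(u-c["cx"])/c["fx"],(v-c["cy"])/c["fy"],1.]); return C,d/np.linalg.norm(d)
def tri(c1,p1,c2,p2):
    C1,d1=ray(c1,*p1);C2,d2=ray(c2,*p2)
    s=np.linalg.lstsq(np.c_[d1,-d2],C2-C1,rcond=None)[0]
    a=C1+s[0]*d1;b=C2+s[1]*d2
    return (a+b)/2,np.linalg.norm(a-b)
def onplane(c,p,n,q):
    C,d=ray(c,*p); return C+d*(n@(q-C))/(n@d)
def proj(c,X):
    q=c["R"]@X+c["t"]; return c["fx"]*q[0]/q[2]+c["cx"],c["fy"]*q[1]/q[2]+c["cy"]
def blobs(c,kind,roi,amin=8):
    hsv=cv2.cvtColor(c["pixels"],cv2.COLOR_RGB2HSV)
    lo,hi={"yellow":((24,170,130),(34,255,255)),"blue":((100,120,50),(125,255,255)),"black":((0,0,0),(179,120,62)),"red":((0,180,40),(6,255,200))}[kind]
    m=cv2.inRange(hsv,lo,hi); k=np.zeros_like(m); x0,y0,x1,y1=roi;k[y0:y1,x0:x1]=m[y0:y1,x0:x1]
    n,l,s,ce=cv2.connectedComponentsWithStats(k)
    o=[(int(s[i,4]),ce[i],np.uint8(l==i)*255) for i in range(1,n) if s[i,4]>=amin]
    return sorted(o,key=lambda t:-t[0])
E
python3 - <<'E'
import pickle;from h import *
d=pickle.load(open("d0.pkl","rb"));S,T,W=d["side"],d["top"],d["wrist"]
for n,c,k,r in(("side",S,"black",(210,230,340,370)),("side",S,"blue",(210,230,340,370)),("top",T,"black",(175,185,315,260)),("top",T,"yellow",(260,190,300,225)),("top",T,"yellow",(380,160,420,190)),("wrist",W,"yellow",(0,0,640,400)),("wrist",W,"blue",(0,0,640,400))):
    for a,ce,m in blobs(c,k,r)[:3]:
        h=cv2.convexHull(cv2.findContours(m,0,2)[0][0] if 0 else np.vstack(cv2.findContours(m,0,2)[0]))
        print(n,k,a,ce.round(1),"rect",cv2.minAreaRect(h),"ell",cv2.fitEllipse(h) if len(h)>4 else "")
cv2.imwrite("pics/w0.png",W["pixels"][:,:,::-1])
E
```

```text
side black 6220 [267.7 299.6] rect ((272.8511047363281, 302.83319091796875), (89.39553833007812, 141.69271850585938), 29.275251388549805) ell ((275.85113525390625, 306.0652770996094), (98.15411376953125, 143.89712524414062), 34.139930725097656)
side black 199 [321.6 343.3] rect ((319.0, 344.9999694824219), (13.098350524902344, 24.03367042541504), 32.7352294921875) ell ((318.0072937011719, 345.640869140625), (17.35668182373047, 30.705989837646484), 34.535037994384766)
side black 59 [273.  302.4] rect ((273.0000305175781, 302.5000305175781), (4.949747085571289, 12.020814895629883), 45.0) ell ((273.0079040527344, 302.35321044921875), (5.837134838104248, 12.139081001281738), 44.64042663574219)
side blue 2347 [282.5 306.6] rect ((283.64703369140625, 306.9117431640625), (39.91520309448242, 87.96530151367188), 40.601295471191406) ell ((284.8541564941406, 308.01800537109375), (43.48564147949219, 88.42449188232422), 42.073795318603516)
top black 2871 [248.1 223.2] rect ((245.09637451171875, 222.1789093017578), (120.97346496582031, 27.106483459472656), 16.699243545532227) ell ((246.11769104003906, 222.0527801513672), (31.05327606201172, 142.11903381347656), 106.33869171142578)
top black 79 [251.8 250.1] rect ((253.76217651367188, 251.27294921875), (19.997840881347656, 5.514110088348389), 17.10272979736328) ell ((253.634521484375, 251.05154418945312), (6.66177225112915, 23.673320770263672), 106.4966049194336)
top black 15 [229.4 245.6] rect ((228.5, 246.0), (2.0, 7.0), 90.0) ell
```

View pics/w0.png

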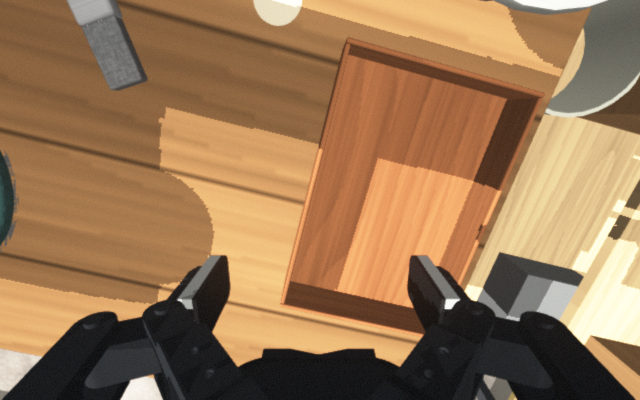

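Wrist picture shows only the table and a tray to the right; no wheel in it. Rough fix first, then a close look.

Run:
```python
import pickle;from h import *
d=pickle.load(open("d0.pkl","rb"));S,T,W=d["side"],d["top"],d["wrist"]
print("hub black",tri(S,(274,304),T,(245.1,222.2)))
z=np.array([0,0,1.])
for p in((245.1-58*np.cos(.2914),222.2-58*np.sin(.2914)),(245.1+58*np.cos(.2914),222.2+58*np.sin(.2914))):
    print(onplane(T,p,z,np.array([0,0,.2])))
hsv=cv2.cvtColor(T["pixels"],cv2.COLOR_RGB2HSV)
print(hsv[203:212:2,276:285:2].tolist())
hs=cv2.cvtColor(S["pixels"],cv2.COLOR_RGB2HSV);print(hs[187,320:325].tolist())
```

```text
hub black (array([0.5361698 , 0.16910884, 0.130247  ]), np.float64(0.0046364822516856245))
[0.55635042 0.23976455 0.2       ]
[0.50375019 0.06535143 0.2       ]
[[[27, 155, 232], [30, 140, 235], [28, 148, 235], [24, 159, 215], [23, 156, 163]], [[23, 157, 146], [24, 157, 174], [24, 158, 189], [24, 159, 193], [24, 155, 158]], [[24, 156, 155], [24, 156, 182], [24, 156, 189], [24, 155, 174], [23, 130, 112]], [[24, 155, 171], [24, 156, 185], [24, 156, 183], [24, 157, 161], [0, 10, 79]], [[20, 133, 121], [23, 145, 149], [24, 157, 174], [24, 156, 144], [0, 3, 77]]]
[[30, 255, 252], [30, 255, 252], [30, 255, 252], [30, 255, 252], [30, 255, 252]]
```

{"api": "play_rows", "payload": {"increments": [{"wz": -9.9, "z": -20}, {"wz": -9.9, "z": -20}, {"wz": -9.9, "z": -20}, {"wz": -9.9, "z": -20}, {"wz": -9.9, "z": -20}, {"wz": -9.7, "z": -16}, {"x": 25, "y": 6}, {"x": 45, "y": 12}]}}

```text
invalid input
```

{"api": "play_rows", "payload": {"increments": [{"x": 48, "y": 12}, {"x": 48, "y": 12}, {"x": 48, "y": 12}, {"x": 48, "y": 12}, {"x": 48, "y": 12}, {"x": 48, "y": 12}, {"x": 48, "y": 12}, {"x": 48, "y": 12}]}}

```text
invalid input
```

{"api": "play_rows", "payload": {"increments": [{"x": 48, "y": 12}, {"x": 48, "y": 13}, {"x": 48, "y": 13}, {"x": 48, "y": 13}, {"x": 48, "y": 13}, {"x": 48, "y": 13}, {"x": 20, "y": 6}, {}]}}

```text
invalid input
```

Run:
```python
from plant import sensors,vision
import cv2,pickle
c=vision.camera("wrist");c["s"]=sensors.read_state();pickle.dump(c,open("w1.pkl","wb"))
cv2.imwrite("pics/w1.png",c["pixels"][:,:,::-1])
```

```text
(no output)
```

View pics/w1.png

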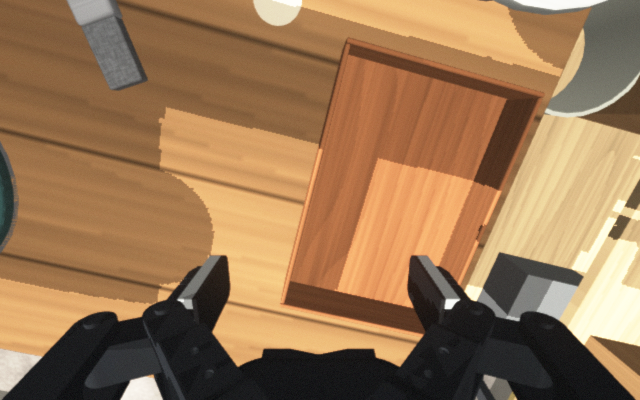

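The arm did not move; the view is unchanged. Probably every field is required in each row.

{"api": "play_rows", "payload": {"increments": [{"wx": 0, "wy": 0, "wz": -9.9, "x": 0, "y": 0, "z": -20, "grip": 1}, {"wx": 0, "wy": 0, "wz": -9.9, "x": 0, "y": 0, "z": -20, "grip": 1}, {"wx": 0, "wy": 0, "wz": -9.9, "x": 0, "y": 0, "z": -20, "grip": 1}, {"wx": 0, "wy": 0, "wz": -9.9, "x": 0, "y": 0, "z": -20, "grip": 1}, {"wx": 0, "wy": 0, "wz": -9.9, "x": 0, "y": 0, "z": -20, "grip": 1}, {"wx": 0, "wy": 0, "wz": -9.7, "x": 0, "y": 0, "z": -16, "grip": 1}, {"wx": 0, "wy": 0, "wz": 0, "x": 25, "y": 6, "z": 0, "grip": 1}, {"wx": 0, "wy": 0, "wz": 0, "x": 45, "y": 12, "z": 0, "grip": 1}]}}

```text
time: 1.2
ee_pos: [0.166, -0.4472, 0.5201]
tcp_rot: [-2.52, -1.875, -0.0]
wrist_force: [0.7, -0.8, 1.3]
width: 0.085
grip_force: 0.0
```

{"api": "play_rows", "payload": {"increments": [{"wx": 0, "wy": 0, "wz": 0, "x": 47, "y": 12, "z": 0, "grip": 1}, {"wx": 0, "wy": 0, "wz": 0, "x": 47, "y": 12, "z": 0, "grip": 1}, {"wx": 0, "wy": 0, "wz": 0, "x": 47, "y": 12, "z": 0, "grip": 1}, {"wx": 0, "wy": 0, "wz": 0, "x": 47, "y": 12, "z": 0, "grip": 1}, {"wx": 0, "wy": 0, "wz": 0, "x": 47, "y": 12, "z": 0, "grip": 1}, {"wx": 0, "wy": 0, "wz": 0, "x": 47, "y": 12, "z": 0, "grip": 1}, {"wx": 0, "wy": 0, "wz": 0, "x": 47, "y": 12, "z": 0, "grip": 1}, {"wx": 0, "wy": 0, "wz": 0, "x": 47, "y": 12, "z": 0, "grip": 1}]}}

```text
time: 2.2
ee_pos: [0.3659, -0.1126, 0.5207]
tcp_rot: [2.519, 1.877, 0.0]
wrist_force: [0.7, -1.0, 0.1]
width: 0.0857
grip_force: 0.0
```

{"api": "play_rows", "payload": {"increments": [{"wx": 0, "wy": 0, "wz": 0, "x": 47, "y": 12, "z": 0, "grip": 1}, {"wx": 0, "wy": 0, "wz": 0, "x": 47, "y": 12, "z": 0, "grip": 1}, {"wx": 0, "wy": 0, "wz": 0, "x": 47, "y": 12, "z": 0, "grip": 1}, {"wx": 0, "wy": 0, "wz": 0, "x": 47, "y": 12, "z": 0, "grip": 1}, {"wx": 0, "wy": 0, "wz": 0, "x": 47, "y": 12, "z": 0, "grip": 1}, {"wx": 0, "wy": 0, "wz": 0, "x": 47, "y": 12, "z": 0, "grip": 1}, {"wx": 0, "wy": 0, "wz": 0, "x": 38, "y": 11, "z": 0, "grip": 1}, {"wx": 0, "wy": 0, "wz": 0, "x": 0, "y": 0, "z": 0, "grip": 1}]}}

```text
time: 3.2
ee_pos: [0.5375, 0.1707, 0.5195]
tcp_rot: [-2.516, -1.88, 0.002]
wrist_force: [0.2, -0.1, 0.5]
width: 0.0855
grip_force: 0.0
```

Run:
```python
from plant import sensors,vision
import cv2,pickle
c=vision.camera("wrist");c["s"]=sensors.read_state();pickle.dump(c,open("w1.pkl","wb"))
print(c["s"]["ee_pos"],c["s"]["joints"])
cv2.imwrite("pics/w2.png",c["pixels"][:,:,::-1])
```

```text
[0.53683338 0.16958477 0.51991698] [ 1.61255894e-01  3.31832451e-01  3.62302115e-01  1.60256305e+00
 -7.32469644e-05  2.02025877e+00]
```

View pics/w2.png

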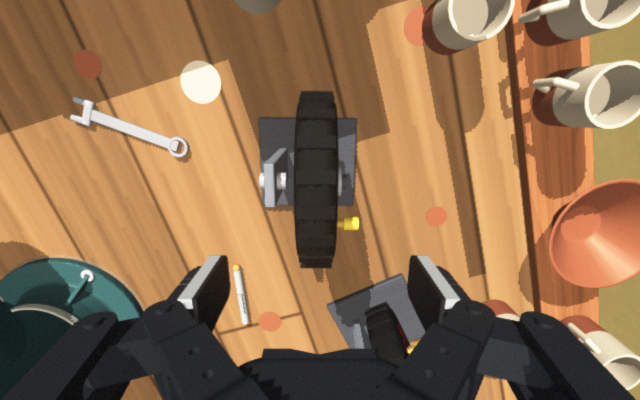

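Wrist view: the blue wheel's tyre stands upright in the picture, columns 295–338, rows 92–267, with its valve cap at (351,223); axle ends are near row 181.

```bash
cat > m.py <<'E'
from h import *
def tyre(c,roi):
    b=blobs(c,"black",roi,200)[0][2]
    pts=np.vstack(cv2.findContours(b,0,1)[0])[:,0]
    return pts
def yel(c,roi):
    hsv=cv2.cvtColor(c["pixels"],cv2.COLOR_RGB2HSV);m=cv2.inRange(hsv,(26,130,90),(34,255,255))
    k=np.zeros_like(m);x0,y0,x1,y1=roi;k[y0:y1,x0:x1]=m[y0:y1,x0:x1]
    n,l,s,ce=cv2.connectedComponentsWithStats(k);i=1+np.argmax(s[1:,4]);return ce[i],s[i]
def rep(hub,psi,V,name):
    ax=np.array([np.cos(psi),np.sin(psi),0]);ay=np.array([-np.sin(psi),np.cos(psi),0])
    q=V-hub;print(name,V.round(4),"axle",q@ax,"y",q@ay,"z",q[2],"r",np.hypot(q@ay,q[2]),"ang(-y)",np.arctan2(-(q@ay),q[2]))
E
python3 - <<'E'
import pickle;from m import *
d=pickle.load(open("d0.pkl","rb"));S,T=d["side"],d["top"];W=pickle.load(open("w1.pkl","rb"))
p=tyre(W,(288,80,345,275));x=p[:,0];y=p[:,1]
print("rows",y.min(),y.max(),"cols",x.min(),x.max())
L=[];Rr=[]
for r in range(100,262,4):
    q=x[y==r]
    if len(q): L.append((q.min(),r));Rr.append((q.max()+1,r))
L=np.array(L);Rr=np.array(Rr)
print(L[::4].tolist(),Rr[::4].tolist())
# tread edge at wheel top plane z=.235: world points of mid of L/R rows near top 
u=318.3
# in-plane tangents
C,d1=ray(W,(L[2,0]+Rr[2,0])/2,y.min());_,d2=ray(W,(L[-2,0]+Rr[-2,0])/2,y.max()+1)
bi=d1+d2;bi/=np.linalg.norm(bi);half=np.arccos(d1@d2)/2
hub=C+bi*.1/np.sin(half);print("hub tangents",hub,"half",half)
n=np.cross(d2,d1);n[2]=0;n/=np.linalg.norm(n);n*=np.sign(n[0]);psi=np.arctan2(n[1],n[0]);print("psi",psi)
print("hub tri S,W", tri(S,(274,304),W,proj(W,hub)))
cw,sw=yel(W,(335,205,370,240));ct,st=yel(T,(268,190,295,220));print(cw,sw,ct,st)
V,e=tri(W,cw,T,ct);print("tri gap",e);h2=hub.copy();rep(hub,psi,V,"valve tri")
ax=np.array([np.cos(psi),np.sin(psi),0])
for o in(.041,.045):
  rep(hub,psi,onplane(W,cw,ax,hub+o*ax),"W plane");rep(hub,psi,onplane(T,ct,ax,hub+o*ax),"T plane")
E
```

```text
rows 92 267 cols 294 338
[[300, 100], [296, 116], [295, 132], [294, 148], [294, 164], [294, 180], [294, 196], [295, 212], [296, 228], [297, 244], [300, 260]] [[334, 100], [337, 116], [338, 132], [338, 148], [339, 164], [338, 180], [338, 196], [337, 212], [336, 228], [335, 244], [332, 260]]
hub tangents [0.5314728  0.16369518 0.13618828] half 0.2794380156638242
psi -0.28929979822629226
hub tri S,W (array([0.53414256, 0.16766728, 0.13444682]), np.float64(0.010099767679655699))
[355.01492537 222.85074627] [351 218   8  11  67] [278.55555556 202.61111111] [276 201   6   4  18]
tri gap 0.0028321441904633317
valve tri [0.5634 0.1073 0.1544] axle 0.04665325171307331 y -0.0449095745925974 z 0.0181674578017261 r 0.04844508657300107 ang(-y) 1.1863872979973271
W plane [0.5615 0.1209 0.1878] axle 0.04100000000000002 y -0.03243978635412228 z 0.05157324571141442 r 0.060927328941215074 ang(-y) 0.5614735344364705
T plane [0.5517 0.0879 0.2775] axle 0.04099999999999999 y -0.06684084604675741 z 0.14129478623496072 r 0.15630711857567323 ang(-y) 0.4418639018980515
W plane [0.562  0.1084 0.1562] axle 0.04500000000000003 y -0.044333733891964586 z 0.02004564548633181 r 0.04865498806666408 ang(-y) 1.146153131962969
T plane [0.5591 0.0988 0.2077] axle 0.045 y -0.054305525624556046 z 0.07153862939825828 r 0.08981573141460608 ang(-y) 0.6493046109020679
```

{"api": "play_rows", "payload": {"increments": [{"wx": 0, "wy": 8.45, "wz": 0, "x": -45, "y": -1, "z": 0, "grip": 1}, {"wx": 0, "wy": 8.45, "wz": 0, "x": -45, "y": -1, "z": 0, "grip": 1}, {"wx": 0, "wy": 8.45, "wz": 0, "x": -45, "y": -1, "z": 0, "grip": 1}, {"wx": 0, "wy": 8.45, "wz": 0, "x": -45, "y": -1, "z": 0, "grip": 1}, {"wx": 0, "wy": 0, "wz": 0, "x": 0, "y": 0, "z": 0, "grip": 1}]}}

```text
time: 3.88
ee_pos: [0.4816, 0.001, 0.4807]
tcp_rot: [-2.179, -1.614, -0.662]
wrist_force: [-0.6, -0.3, 0.9]
width: 0.0856
grip_force: 0.0
```

```bash
cat > g.py <<'E'
import sys,numpy as np
from plant import sensors
from scipy.spatial.transform import Rotation as Ro
hub=np.array([.5315,.1637,.136]);psi=-.289
ay=np.array([-np.sin(psi),np.cos(psi),0]);ax=np.array([np.cos(psi),np.sin(psi),0]);z=np.array([0,0,1.])
def goal(r,th):  # th: lean to +y
    u=ay*np.sin(th)+z*np.cos(th); return hub+r*u,np.c_[np.cross(ax,-u),ax,-u]
def report(r,th):
    s=sensors.read_state();R=Ro.from_rotvec(s["tcp_rot"]).as_matrix();p,G=goal(r,th)
    q=s["ee_pos"]-hub
    print("t",s["time"],"now: axle %.4f lean %.4f r %.4f"%(q@ax,np.arctan2(q@ay,q[2]),np.hypot(q@ay,q[2])),"tilt",np.arctan2(-R[:,2]@ay,-R[2,2]),"wid",s["width"],"F",s["wrist_force"].round(1),"gf",s["grip_force"])
    print("  shift mm",(1e3*R.T@(p-s["ee_pos"])).round(1),"turn deg",np.degrees(Ro.from_matrix(R.T@G).as_rotvec()).round(2),"joints",s["joints"].round(2),s["ee_pos"].round(4))
if __name__=="__main__": report(float(sys.argv[1]),float(sys.argv[2]))
E
python3 g.py .31 -.59
```

```text
t 3.875 now: axle -0.0015 lean -0.4585 r 0.3844 tilt -0.5911372675057112 wid 0.08561194668425125 F [-0.6 -0.3  0.9] gf 0.0
  shift mm [-50.5   1.6  71.1] turn deg [ 0.12 -0.07 -0.36] joints [-0.3   0.15 -0.04  1.38  0.59  1.56] [0.4816 0.001  0.4807]
```

{"api": "play_rows", "payload": {"increments": [{"wx": 0, "wy": 0, "wz": -0.4, "x": -25, "y": 1, "z": 35, "grip": 1}, {"wx": 0, "wy": 0, "wz": 0, "x": -25.5, "y": 0.6, "z": 36, "grip": 1}, {"wx": 0, "wy": 0, "wz": 0, "x": 0, "y": 0, "z": 0, "grip": 1}]}}

```text
time: 4.25
ee_pos: [0.4832, 0.0015, 0.3934]
tcp_rot: [-2.17, -1.628, -0.658]
wrist_force: [-0.3, -0.6, 1.3]
width: 0.0854
grip_force: 0.0
```

Run:
```python
import g;g.report(.24,-.59)
from plant import vision
import cv2,pickle
c=vision.camera("wrist");pickle.dump(c,open("w2.pkl","wb"))
cv2.imwrite("pics/w3.png",c["pixels"][:,:,::-1])
```

```text
t 4.25 now: axle -0.0000 lean -0.5816 r 0.3080 tilt -0.5888201841448079 wid 0.08535025811535292 F [-0.3 -0.6  1.3] gf 0.0
  shift mm [-2.5  0.2 68. ] turn deg [-0.16  0.07  0.25] joints [-0.3   0.18 -0.24  1.16  0.59  1.55] [0.4832 0.0015 0.3934]
```

View pics/w3.png

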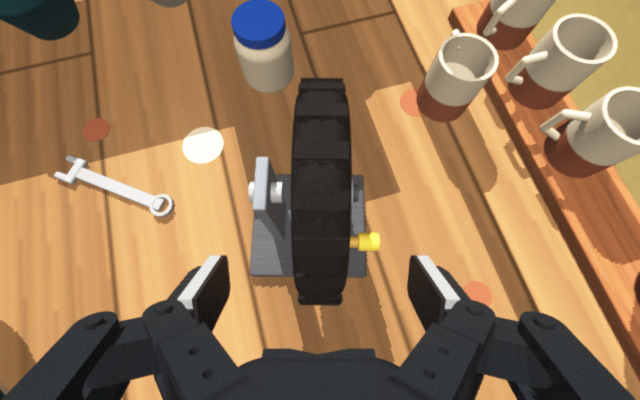

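The tyre is centred between the fingers (columns 292–351, fingers 217/420) and the valve cap is at (371,241). Approach and close; measure the valve again from these two wrist views.

{"api": "play_rows", "payload": {"increments": [{"wx": 0, "wy": 0, "wz": 0.2, "x": -1, "y": 0, "z": 20, "grip": 1}, {"wx": 0, "wy": 0, "wz": 0, "x": -1, "y": 0, "z": 20, "grip": 1}, {"wx": 0, "wy": 0, "wz": 0, "x": 0, "y": 0, "z": 20, "grip": 1}, {"wx": 0, "wy": 0, "wz": 0, "x": 0, "y": 0, "z": 8, "grip": 1}, {"wx": 0, "wy": 0, "wz": 0, "x": 0, "y": 0, "z": 0, "grip": 1}]}}

```text
time: 4.92
ee_pos: [0.4947, 0.0359, 0.3381]
tcp_rot: [-2.173, -1.627, -0.663]
wrist_force: [-0.6, -1.0, -0.2]
width: 0.0854
grip_force: 0.0
```

Run:
```python
import g;g.report(.24,-.59)
import pickle;from m import *
W1=pickle.load(open("w1.pkl","rb"));W=pickle.load(open("w2.pkl","rb"))
p=tyre(W,(285,70,356,310));x=p[:,0];y=p[:,1];print(y.min(),y.max())
C,d1=ray(W,321,y.min());_,d2=ray(W,321,y.max()+1)
bi=d1+d2;bi/=np.linalg.norm(bi);print("hub2",C+bi*.1/np.sin(np.arccos(d1@d2)/2))
c1,s1=yel(W1,(335,205,370,240));c2,s2=yel(W,(345,225,390,260));print(c1,s1,c2,s2)
# cap outline's right end & its centre
for a,b in((c1,c2),((s1[0]+s1[2],s1[1]+s1[3]/2),(s2[0]+s2[2],s2[1]+s2[3]/2))):
  V,e=tri(W1,a,W,b);rep(g.hub,g.psi,V,"gap %.4f"%e)
```

```text
t 4.925 now: axle 0.0012 lean -0.5819 r 0.2419 tilt -0.5898905036164273 wid 0.08538381827050938 F [-0.6 -1.  -0.2] gf 0.0
  shift mm [-1.9 -1.2  1.9] turn deg [0.06 0.01 0.23] joints [-0.22  0.22 -0.35  0.95  0.59  1.65] [0.4947 0.0359 0.3381]
78 304
hub2 [0.53229912 0.1640152  0.13776065]
[355.01492537 222.85074627] [351 218   8  11  67] [369.72959184 241.76530612] [360 233  20  15 196]
gap 0.0032 [0.5606 0.1057 0.1478] axle 0.04440723732571706 y -0.04733605111996436 z 0.01177590498398609 r 0.048778824030758956 ang(-y) 1.3269733466137161
gap 0.0006 [0.5666 0.1044 0.152 ] axle 0.050534861836500126 y -0.04682205270751231 z 0.01598736717113261 r 0.04947626227606194 ang(-y) 1.2417590805427867
```

{"api": "play_rows", "payload": {"increments": [{"wx": 0, "wy": 0, "wz": 0, "x": 0, "y": 0, "z": 0, "grip": 0}, {"wx": 0, "wy": 0, "wz": 0, "x": 0, "y": 0, "z": 0, "grip": 0}, {"wx": 0, "wy": 0, "wz": 0, "x": 0, "y": 0, "z": 0, "grip": 0}, {"wx": 0, "wy": 0, "wz": 0, "x": 0, "y": 0, "z": 0, "grip": 0}, {"wx": 0, "wy": 0, "wz": 0, "x": 0, "y": 0, "z": 0, "grip": 0}, {"wx": 0, "wy": 0, "wz": 0, "x": 0, "y": 0, "z": 0, "grip": 0}]}}

```text
time: 5.68
ee_pos: [0.494, 0.0356, 0.3374]
tcp_rot: [-2.173, -1.624, -0.662]
wrist_force: [-8.6, -3.7, 9.4]
width: 0.039
grip_force: 61.4
```

Gripped at 39 mm width, as the tyre should be. Turn in small arcs.

{"api": "play_rows", "payload": {"increments": [{"wx": 0, "wy": -5.65, "wz": 0, "x": 23.8, "y": 0, "z": 1.2, "grip": 0}, {"wx": 0, "wy": -5.65, "wz": 0, "x": 23.8, "y": 0, "z": 1.2, "grip": 0}, {"wx": 0, "wy": 0, "wz": 0, "x": 0, "y": 0, "z": 0, "grip": 0}]}}

```text
time: 6.05
ee_pos: [0.5062, 0.0769, 0.3602]
tcp_rot: [-2.3, -1.723, -0.458]
wrist_force: [-6.4, -5.9, 10.2]
width: 0.0388
grip_force: 72.5
```

```bash
python3 g.py .241 -.393
```

```text
t 6.05 now: axle 0.0004 lean -0.3834 r 0.2417 tilt -0.3911515586916574 wid 0.03878377767777459 F [-6.4 -5.9 10.2] gf 72.5320315361023
  shift mm [-2.3 -0.5  0.7] turn deg [0.05 0.11 0.23] joints [-0.09  0.22 -0.26  1.01  0.38  1.78] [0.5062 0.0769 0.3602]
```

Forces are small; continue.

{"api": "play_rows", "payload": {"increments": [{"wx": 0, "wy": -5.65, "wz": 0, "x": 23.8, "y": 0, "z": 1.2, "grip": 0}, {"wx": 0, "wy": -5.65, "wz": 0, "x": 23.8, "y": 0, "z": 1.2, "grip": 0}, {"wx": 0, "wy": -5.65, "wz": 0, "x": 23.8, "y": 0, "z": 1.2, "grip": 0}, {"wx": 0, "wy": -5.65, "wz": 0, "x": 23.8, "y": 0, "z": 1.2, "grip": 0}, {"wx": 0, "wy": -5.65, "wz": 0, "x": 23.8, "y": 0, "z": 1.2, "grip": 0}, {"wx": 0, "wy": 0, "wz": 0, "x": 0, "y": 0, "z": 0, "grip": 0}]}}

```text
time: 6.8
ee_pos: [0.5395, 0.1892, 0.3771]
tcp_rot: [2.463, 1.845, -0.122]
wrist_force: [-4.2, 0.3, 16.8]
width: 0.0388
grip_force: 73.1
```

{"api": "play_rows", "payload": {"increments": [{"wx": 0, "wy": -5.65, "wz": 0, "x": 23.8, "y": 0, "z": 1.2, "grip": 0}, {"wx": 0, "wy": -5.65, "wz": 0, "x": 23.8, "y": 0, "z": 1.2, "grip": 0}, {"wx": 0, "wy": -5.65, "wz": 0, "x": 23.8, "y": 0, "z": 1.2, "grip": 0}, {"wx": 0, "wy": -5.65, "wz": 0, "x": 23.8, "y": 0, "z": 1.2, "grip": 0}, {"wx": 0, "wy": -5.65, "wz": 0, "x": 23.8, "y": 0, "z": 1.2, "grip": 0}, {"wx": 0, "wy": 0, "wz": 0, "x": 0, "y": 0, "z": 0, "grip": 0}]}}

```text
time: 7.55
ee_pos: [0.5712, 0.2961, 0.3362]
tcp_rot: [2.168, 1.623, -0.661]
wrist_force: [1.4, 10.1, 16.7]
width: 0.0392
grip_force: 74.7
```

Run:
```python
import g;g.report(.241,.593)
from plant import vision
import cv2,pickle
c=vision.camera("wrist");pickle.dump(c,open("w4.pkl","wb"));t=vision.camera("top");pickle.dump(t,open("t4.pkl","wb"))
import numpy as np
cv2.imwrite("pics/w4.png",np.hstack([c["pixels"][:,150:550],cv2.resize(t["pixels"][150:290,150:350],(400,280),interpolation=1)[:400] if 0 else cv2.copyMakeBorder(cv2.resize(t["pixels"][150:290,150:350],(400,280)),0,120,0,0,0)])[:,:,::-1])
```

```text
t 7.55 now: axle 0.0004 lean 0.6043 r 0.2433 tilt 0.5930360815517555 wid 0.039189440442771256 F [ 1.4 10.1 16.7] gf 74.74583387374878
  shift mm [-2.8 -0.4  2.3] turn deg [0.22 0.   0.12] joints [ 0.43  0.69  0.41  1.71 -0.44  2.38] [0.5712 0.2961 0.3362]
```

View pics/w4.png

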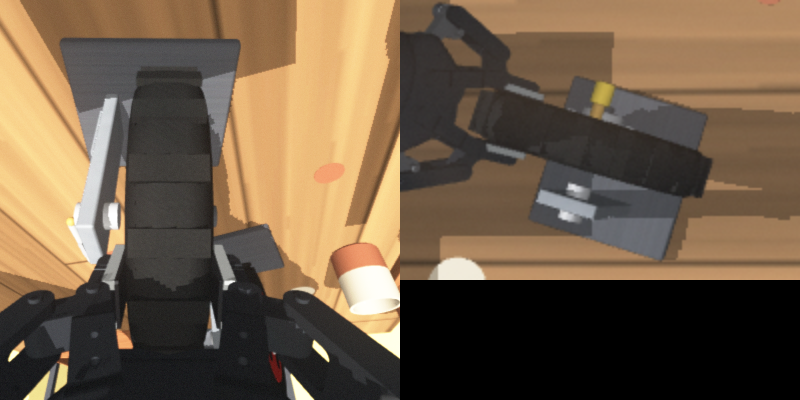

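Wrist: the right finger hides the valve. Top crop: cap is at about pixel (251,196), close to the top of the wheel. Measure from the stored top picture.

Run:
```python
import g,pickle;from m import *
T=pickle.load(open("t4.pkl","rb"));c,s=yel(T,(235,180,270,215));print(c,s)
for zz in(.187,.193):
  rep(g.hub,g.psi,onplane(T,c,np.array([0,0,1.]),np.array([0,0,zz])),"z%.3f"%zz)
m=np.array([g.hub+g.ax*.045+.05*(-g.ay*np.sin(a)+g.z*np.cos(a)) for a in(0,.05,.1)]);print([proj(T,v) for v in m])
```

```text
Traceback (most recent call last):
  File "m.py", line 9, in yel
    n,l,s,ce=cv2.connectedComponentsWithStats(k);i=1+np.argmax(s[1:,4]);return ce[i],s[i]
                                                     ~~~~~~~~~^^^^^^^^^
ValueError: attempt to get argmax of an empty sequence
```

```bash
sed -i 's/(26,130,90)/(25,170,60)/' m.py
python3 - <<'E'
import g,pickle;from m import *
T=pickle.load(open("t4.pkl","rb"))
hsv=cv2.cvtColor(T["pixels"],cv2.COLOR_RGB2HSV);print(hsv[196,244:259].tolist())
c,s=yel(T,(235,180,270,215));print(c,s)
for zz in(.187,.193):
  rep(g.hub,g.psi,onplane(T,c,np.array([0,0,1.]),np.array([0,0,zz])),"z%.3f"%zz)
m=np.array([g.hub+g.ax*.045+.05*(-g.ay*np.sin(a)+g.z*np.cos(a)) for a in(0,.05,.1)]);print([proj(T,v) for v in m])
E
```

```text
[[170, 9, 81], [0, 10, 80], [23, 130, 114], [23, 150, 156], [24, 156, 176], [23, 155, 187], [24, 156, 195], [24, 153, 198], [24, 156, 196], [24, 158, 191], [23, 157, 179], [23, 153, 168], [23, 124, 127], [135, 5, 108], [132, 12, 107]]Traceback (most recent call last):
  File "<stdin>", line 4, in <module>
  File "m.py", line 9, in yel
    n,l,s,ce=cv2.connectedComponentsWithStats(k);i=1+np.argmax(s[1:,4]);return ce[i],s[i]
                                                     ~~~~~~~~~^^^^^^^^^
    return _wrapfunc(a, 'argmax', axis=axis, out=out, **kwds)
    return bound(*args, **kwds)
ValueError: attempt to get argmax of an empty sequence
```

```bash
sed -i 's/(25,170,60)/(22,115,90)/' m.py
python3 - <<'E'
import g,pickle;from m import *
T=pickle.load(open("t4.pkl","rb"))
c,s=yel(T,(235,180,270,215));print(c,s)
for zz in(.187,.193):
  rep(g.hub,g.psi,onplane(T,c,np.array([0,0,1.]),np.array([0,0,zz])),"z%.3f"%zz)
m=np.array([g.hub+g.ax*.043+.05*(-g.ay*np.sin(a)+g.z*np.cos(a)) for a in(0,.05,.1)]);print([proj(T,v) for v in m])
E
```

```text
[250.97247706 196.42201835] [245 191  12  12 109]
z0.187 [0.5715 0.1462 0.187 ] axle 0.0433521982321554 y -0.005396768270387057 z 0.05099999999999982 r 0.051284745370960345 ang(-y) 0.10542664340067473
z0.193 [0.5708 0.1449 0.193 ] axle 0.04303212952452968 y -0.006867897534741407 z 0.05699999999999994 r 0.05741226364242835 ang(-y) 0.11991138073119714
[(np.float64(247.83153158457546), np.float64(195.773020924375)), (np.float64(249.32632874640106), np.float64(196.2103997766411)), (np.float64(250.83484955639258), np.float64(196.6560842680318))]
```

About 0.10 rad remain: turn 5.2° more, let go and back off along the fingers.

{"api": "play_rows", "payload": {"increments": [{"wx": 0, "wy": -5.2, "wz": 0, "x": 22, "y": 0, "z": 1, "grip": 0}, {"wx": 0, "wy": 0, "wz": 0, "x": 0, "y": 0, "z": 0, "grip": 0}, {"wx": 0, "wy": 0, "wz": 0, "x": 0, "y": 0, "z": 0, "grip": 0}, {"wx": 0, "wy": 0, "wz": 0, "x": 0, "y": 0, "z": 0, "grip": 1}, {"wx": 0, "wy": 0, "wz": 0, "x": 0, "y": 0, "z": 0, "grip": 1}, {"wx": 0, "wy": 0, "wz": 0, "x": 0, "y": 0, "z": 0, "grip": 1}, {"wx": 0, "wy": 0, "wz": 0, "x": 0, "y": 0, "z": 0, "grip": 1}, {"wx": 0, "wy": 0, "wz": 0, "x": 0, "y": 0, "z": 0, "grip": 1}]}}

```text
time: 8.65
ee_pos: [0.5758, 0.3113, 0.3231]
tcp_rot: [2.108, 1.575, -0.749]
wrist_force: [0.4, 0.2, -0.0]
width: 0.0852
grip_force: 0.0
```

{"api": "play_rows", "payload": {"increments": [{"wx": 0, "wy": 0, "wz": 0, "x": 0, "y": 0, "z": -15, "grip": 1}, {"wx": 0, "wy": 0, "wz": 0, "x": 0, "y": 0, "z": -25, "grip": 1}, {"wx": 0, "wy": 0, "wz": 0, "x": 0, "y": 0, "z": -30, "grip": 1}, {"wx": 0, "wy": 0, "wz": 0, "x": 0, "y": 0, "z": -30, "grip": 1}, {"wx": 0, "wy": 0, "wz": 0, "x": 0, "y": 0, "z": 0, "grip": 1}]}}

```text
time: 9.28
ee_pos: [0.585, 0.365, 0.3936]
tcp_rot: [2.107, 1.58, -0.729]
wrist_force: [0.2, -0.2, -0.4]
width: 0.0852
grip_force: 0.0
```

Run:
```python
import g;g.report(.34,0)
from plant import vision
import cv2,pickle
import numpy as np
c=vision.camera("wrist");pickle.dump(c,open("w5.pkl","wb"));t=vision.camera("top");pickle.dump(t,open("t5.pkl","wb"))
cv2.imwrite("pics/w5.png",np.hstack([c["pixels"][:,150:550],cv2.copyMakeBorder(cv2.resize(t["pixels"][150:290,150:350],(400,280)),0,120,0,0,0)])[:,:,::-1])
```

```text
t 9.275 now: axle -0.0061 lean 0.6797 r 0.3312 tilt 0.6739938035723867 wid 0.08523165027939815 F [ 0.2 -0.2 -0.4] gf 0.0
  shift mm [-214.1    5.1   65.6] turn deg [ 0.74 38.62  0.29] joints [ 0.51  0.85  0.88  2.11 -0.46  2.49] [0.585  0.365  0.3936]
```

View pics/w5.png

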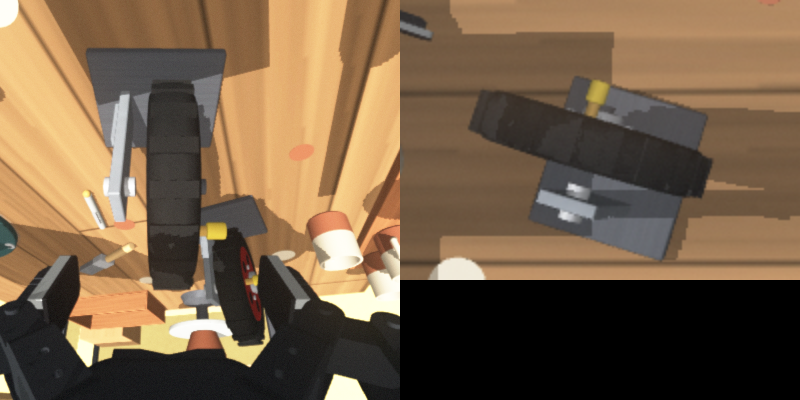

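The wheel is free; valve cap at wrist (366,231) and top pixel (249,196). Move to above the hub for the precise check.

{"api": "play_rows", "payload": {"increments": [{"wx": 0, "wy": 0, "wz": 0, "x": -40, "y": 1, "z": -40, "grip": 1}, {"wx": 0, "wy": 9, "wz": 0, "x": -45, "y": 2, "z": -30, "grip": 1}, {"wx": 0, "wy": 10, "wz": 0, "x": -45, "y": 2, "z": 0, "grip": 1}, {"wx": 0, "wy": 10, "wz": 0, "x": -45, "y": 0, "z": 0, "grip": 1}, {"wx": 0, "wy": 9.6, "wz": 0, "x": -45, "y": 0, "z": 0, "grip": 1}, {"wx": 0, "wy": 0, "wz": 0, "x": -20, "y": 0, "z": 0, "grip": 1}, {"wx": 0, "wy": 0, "wz": 0, "x": 0, "y": 0, "z": 0, "grip": 1}]}}

```text
time: 10.25
ee_pos: [0.526, 0.1844, 0.5274]
tcp_rot: [2.493, 1.893, 0.034]
wrist_force: [0.1, 0.0, 0.1]
width: 0.0852
grip_force: 0.0
```

Run:
```python
import g,pickle;g.report(.35,0)
from plant import vision
from m import *
c=vision.camera("wrist");pickle.dump(c,open("w6.pkl","wb"))
W5=pickle.load(open("w5.pkl","rb"));T=pickle.load(open("t5.pkl","rb"))
cv2.imwrite("pics/w6.png",c["pixels"][:,:,::-1])
t,st=yel(T,(235,180,270,215));a,sa=yel(W5,(353,215,385,245));print(t,st,a,sa)
V,e=tri(W5,a,T,t);rep(g.hub,g.psi,V,"W5-T gap %.4f"%e)
rep(g.hub,g.psi,onplane(T,t,g.z,np.array([0,0,.188])),"T z.188")
```

```text
t 10.25 now: axle -0.0112 lean 0.0468 r 0.3918 tilt -0.011082320350546607 wid 0.08521064442609372 F [0.1 0.  0.1] gf 0.0
  shift mm [-19.   10.   41.4] turn deg [ 1.23 -0.62  0.98] joints [ 0.19  0.31  0.35  1.59 -0.    2.03] [0.526  0.1844 0.5274]
[248.4587156  195.65137615] [243 190  12  13 109] [366.20396601 230.5184136 ] [356 222  21  18 353]
W5-T gap 0.0022 [0.5718 0.1506 0.186 ] axle 0.042356547656060034 y -0.001084146276410599 z 0.04997470408460866 r 0.049986462382257624 ang(-y) 0.021690498597374836
T z.188 [0.5727 0.15   0.188 ] axle 0.04335805175814543 y -0.0014098154658872576 z 0.052000000000000046 r 0.05201910783210204 ang(-y) 0.027105195944099186
```

View pics/w6.png

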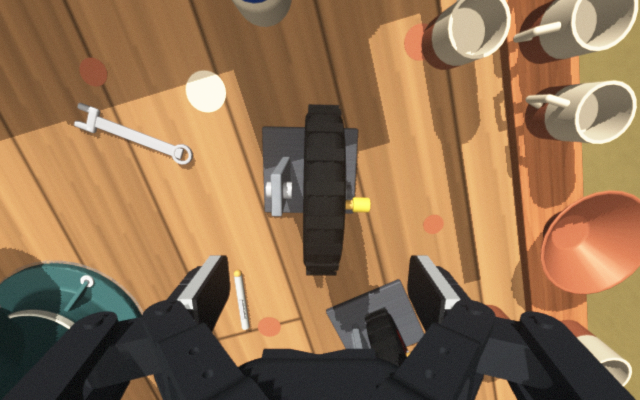

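Cap is at (361,205) in the wrist view, tyre rows 105–275. Check the angle using the hub measured in this same picture.

Run:
```python
import g,pickle
from m import *
W=pickle.load(open("w6.pkl","rb"));W5=pickle.load(open("w5.pkl","rb"));T=pickle.load(open("t5.pkl","rb"))
p=tyre(W,(300,95,350,282));y=p[:,1];mid=324.5
C,d1=ray(W,mid,y.min());_,d2=ray(W,mid,y.max()+1)
bi=d1+d2;bi/=np.linalg.norm(bi);hub=C+bi*.1/np.sin(np.arccos(d1@d2)/2);print("hub",hub,y.min(),y.max())
a,s=yel(W,(345,190,380,220));print(a,s);b,_=yel(W5,(353,215,385,245));t,_=yel(T,(235,180,270,215))
for zz in(.049,.052,.055): rep(hub,g.psi,onplane(W,a,g.z,hub+zz*g.z),"W6")
p=tyre(T,(175,185,315,260))
for c,q,n in((W5,b,"W5"),(T,t,"T")):
  V,e=tri(W,a,c,q);rep(hub,g.psi,V,n+" gap %.4f"%e)
# hub from W5 tangents
p=tyre(W5,(290,75,354,295));y=p[:,1];print(y.min(),y.max())
C,d1=ray(W5,324,y.min());_,d2=ray(W5,324,y.max()+1);bi=d1+d2;bi/=np.linalg.norm(bi);print("hub W5",C+bi*.1/np.sin(np.arccos(d1@d2)/2))
```

```text
hub [0.53576957 0.16379789 0.13647514] 105 274
[360.36603774 204.16603774] [350 197  21  15 265]
W6 [0.5702 0.1515 0.1855] axle 0.036561128910606526 y -0.0019974305269225227 z 0.04899999999999999 r 0.049040694618957846 ang(-y) 0.04074133174532447
W6 [0.57   0.1525 0.1885] axle 0.03604993544481896 y -0.0011121033476763863 z 0.05199999999999999 r 0.0520118906968004 ang(-y) 0.02138334308465508
W6 [0.5698 0.1535 0.1915] axle 0.03553874197903151 y -0.00022677616843024527 z 0.05499999999999999 r 0.05500046752010902 ang(-y) 0.004123179696684761
W5 gap 0.0006 [0.5705 0.1517 0.1863] axle 0.03672232250948421 y -0.0017253281377875456 z 0.04984365319501785 r 0.049873505200740145 ang(-y) 0.03460098598497351
T gap 0.0028 [0.5717 0.1509 0.1843] axle 0.03813810355069623 y -0.0021075074723731686 z 0.04779443980367956 r 0.04784088276666368 ang(-y) 0.04406669757366225
80 288
hub W5 [0.53467241 0.16329717 0.13561091]
```

Valve is within about 0.02–0.03 rad of the top, which is at the measurement's noise. The gripper is clear of both wheels, so hand in.

```bash
python3 -c "
from plant import order;print(order.close_job())"
```

```text
the job is handed in; nothing more can be done
None
```

I turned the blue-rimmed wheel until its valve stood at the top (measured within about 0.03 rad) and let go with the gripper clear. The red-rimmed wheel was never touched, and I handed the job in at about 10 s.

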